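Dish under the inspection camera: telescoping boom out to its mark

ROBOT

A 6-joint arm with a two-finger parallel gripper is mounted at the origin on a cart in front of the work surface, level with it; the furniture and walls round the work are solid. World frame = base frame: x ahead of the robot, y to its left, z up, the work surface at z = 0. Lengths are in mm, angles in rad, forces in N, time in s.
With the tool pointing down it reaches from about 350 to 975 mm from the base axis. Payload 7.1 kg.
Tool frame: the origin (TCP) lies at the very end of the fingers, on their centre line; the grasp point (between the pads) lies 19 mm behind it; z points along the fingers, y is the line along which they close (so a half turn about z gives the same grasp; the last joint's range is limited). The gripper opens to 88 mm and grips with 3 to 60 N. Pads are 20 mm wide; open, the fingers measure 115 mm over their backs; the gripper's body (75 mm by 178 mm) begins 61 mm behind the grasp point.
Start: joints at [-1.244, 0.423, 1.63, -0, 1.089, -0.019], TCP at [211.86, -587.98, 222.675] pointing down, gripper open.
Joint ranges: [-3, 3], [-0.9, 2.11], [0.09, 2.58], [-1.31, 4.45], [0.11, 2.69], [-2.54, 2.54]. Speed limits (rad/s): [2.39, 2.39, 3.01, 3.14, 3.14, 3.14].

INTERFACE

Orientations are given as a rotation vector (axis times angle).
In Python, from workcell import * gives the robot as it stands.
- The arm moves only by the tool step_arm, never from a script. Its argument "deltas" is a list of rows, each a list of 3 entries, a list of its own where there are three numbers: the shift along the tool's x, y, z in units of 300 mm (1.0 is 300 mm), then the turn, a rotation vector about the tool's x, y, z in units of 1.5 rad (1.0 is 1.5 rad), then the gripper command: -1 is shut, 1 is fully open, values between are in proportion. In form: [[[dx, dy, dz], [rx, ry, rz], gripper], ...]. A call has 1 to 20 rows; each row is the pose to reach, as a shift and turn from the pose commanded when the call began, along the tool's axes at that moment; what a row does not reach only later rows make up. A row lasts 1/12 s, in which the tool goes at most 41.7 mm and 7.16 degrees, less where a joint would pass 70% of its speed; a pose out of reach is approached as far as the arm can. A call with a number of a shift or a turn outside -1 to 1 is refused whole. A call with a gripper value outside its range is refused whole. The fingers move at their own pace and stop on an object; the grip force is fixed at half the most. Time passes only in rows, so rows that repeat a pose let the fingers close. It gives the time, the measured TCP pose, the force, the opening and the grip force at its end, in the units of the state.
- get_obs(): the state, without advancing time (a new reading comes with each control period).
- get_image(name): name is "scene" or "top" or "wrist"; returns a dict with "pixels" (400x640x3 uint8, red, green, blue), "fx", "fy", "cx", "cy" (pixels), "T" (4x4, takes a point from camera to world coordinates). Camera axes: x right, y down, z forward; pixel columns grow to the right and rows downward; lengths in mm; the calibration is good to about 2 mm. A picture is of the moment at which its call begins. There is no depth.
- close_job(): hands the job in; it is judged then, once.
The state is a dict: "t": time; "qpos": joint angles; "qvel": joint speeds; "joint_torque": joint torques, N m; "ee_pos": TCP position; "orientation": TCP orientation; "ft_force": force on the tool from outside, world axes, zero at the start; "moment": the same for the moment, N m; "width": finger opening in mm; "grasp_force": force on a finger pad.
Only numpy, scipy, OpenCV 4.12 (cv2) and the standard library are available. Lean on these libraries where they do the work, as an engineer would, in place of code of your own. Each camera call takes 0.05 s, during which the arm holds its last target. There are 200 camera calls.

TASK

Set the petri dish, kept level, centred on the round black pedestal of the camera stand and let go of it while the boom is still fully home. Then squeeze the grip on the boom's head so that its green lock button is pushed in, draw the camera boom out over the dish until its red pointer stands at the orange rider on the scale, and hold it there: finish still gripping it with the button pressed in, because the boom springs back when let go. Do not shift the rider, and leave the dropper bottles and the bench timer as they are.

Things in the scene. Friction and masses are not known exactly. Their poses are not given: they have to be found in the camera images.
- dish: Closed clear petri dish with a pale disc inside, 62 mm diameter, 13 mm high, about 20 g, lying flat on the worktop. Origin: centre of its underside; z up.
- stand: White camera stand fixed on the worktop. Origin on the worktop; its -x axis is the way the boom extends (roughly to the robot), z up. Base plate 150 x 150 x 12 mm (centre at x = +30 mm), column, and a level aluminium outer tube 38 mm wide from x = -106 to +144 mm, top 156 mm up, with a white scale ticked every 10 mm. A spine 36 mm wide, 8 mm high runs to the pedestal.
- pedestal (a point): Centre of the top face of the round black dish pedestal (54 mm diameter, white disc in its middle; smaller than the dish, so fingers can straddle it), at x = -272.5 mm from the stand's origin, 18 mm above the worktop. A white foot, 68 mm diameter and 8 mm high, surrounds it. Axes parallel to the stand's.
- handle: Boom head with its grip, sliding with the boom. Origin in the grip, 190 mm up, at x = -130 mm from the stand when home; axes as the stand's. Grip: upright black fin 30 mm long (x), y from -14 to +8 mm, z from -28 to +22 mm, above a blue block 44 x 46 x 44 mm. Grip it from above, fingers closing along y: on the plain -y face and on the green button (30 mm over both; 23 mm squeezed).
- lens (a point): Front of the lens, looking down, of the small board camera (38 x 38 mm) under the boom's head: 93 mm below handle's origin, 97 mm above the worktop. A spring draws the boom (head, camera, pointer) home with 2 N at home, 3.3 N far out, plus 0.4 N friction; its travel is 190 mm, straight along the stand's -x.
- button (a point): Middle of the outer face of the green lock button, 20 mm long and 26 mm high, in the +y side of the grip; it faces the handle's +y, 16 mm from its origin (9 mm when pressed in).
- lock (a joint): Travel of the green lock button: 0 = out (locked), 0.007 m = fully in; it moves along the handle's -y and springs out when let go. 2.4 N starts it, 6.6 N holds it fully in; squeezing the grip with 15 N or more does so. The boom is locked at home until the button is in by 4 mm.
- rider_mark (a point): Middle of the orange rider clip (8 mm long along the boom) on the top +y edge of the outer tube, 161 mm up; axes as the stand's. The red pointer, an upright plate 16 mm wide and 2.5 mm thick in the slot on top of the tube, is part of the boom: always 240 mm toward +x from handle's origin. It stands at the rider when both have the same x in the stand's frame; this needs 120 to 165 mm of travel.
- green_dropper: Amber dropper bottle with a green cap, 25 mm diameter, 65 mm high, standing on the worktop. Bystander. Origin: centre of its underside.
- red_dropper: White dropper bottle with a red cap, 26 mm diameter, 71 mm high, standing on the worktop. Bystander. Origin: centre of its underside.
- timer: White bench timer, 60 x 70 x 16 mm, lying on the worktop. Bystander. Origin: centre of its underside.

How it is judged (in metres and radians):
On the way, in this order (a step that is already met when the one before it is completed fails the run):
1. the dish stands on the pedestal, let go, the boom still home (horizontal distance between dish and pedestal below 0.01 m and z of dish in the frame of pedestal between -0.003 and 0.004 m and angle between dish's own z axis and vertical below 0.1 rad and contact force between the fingers and dish below 0.05 N and linear speed of dish below 0.02 m/s and x of handle in the frame of stand above -0.135 m), for 0.2 s.
2. the lock button is squeezed in by the fingers (value of joint lock above 0.004 m and contact force between the fingers and handle above 2 N), for 0.1 s.
At the end, for the whole second after the job is handed in: The red pointer stands within the rider's length (within 4 mm of its middle), the boom at rest, the fingers still gripping the boom's grip with the green button pressed in by more than 4 mm; the dish stands flat on the pedestal within 10 mm of its centre, untouched (all of step 2 and x of handle in the frame of rider_mark between -0.244 and -0.236 m and linear speed of handle below 0.01 m/s and horizontal distance between dish and pedestal below 0.01 m and z of dish in the frame of pedestal between -0.003 and 0.004 m and angle between dish's own z axis and vertical below 0.1 rad and contact force between each of the arm, the fingers and dish below 0.05 N); the arm keeps its last pose, push and grip.
It fails at once if the dish is tipped by more than about 30 degrees (angle between dish's own z axis and vertical above 0.52 rad).
It fails at once if the rider is shifted by more than 4 mm along the scale (distance of rider_mark from where it was at the start of the episode above 0.004 m).
It fails at once if the dropper bottle with the green cap is shifted by more than 20 mm or tipped (distance of green_dropper from where it was at the start of the episode above 0.02 m or angle between green_dropper's own z axis and vertical above 0.4 rad).
It fails at once if the dropper bottle with the red cap is shifted by more than 20 mm or tipped (distance of red_dropper from where it was at the start of the episode above 0.02 m or angle between red_dropper's own z axis and vertical above 0.4 rad).
It fails at once if the bench timer is shifted by more than 20 mm or tipped (distance of timer from where it was at the start of the episode above 0.02 m or angle between timer's own z axis and vertical above 0.4 rad).
It also fails if it takes over 54 s, if anything falls off the work surface, if the arm or the gripper's body presses on something with over 40 N, if the wrist force passes 120 N, or if a joint passes its speed limit or range.

## Working session

There is one attempt and no reset: what is moved stays moved. The work goes in short steps, Python scripts to look and compute and a tool call to move; the robot and the scene stay as the last step left them, time stands still between calls to the robot, and variables do not carry over. Pictures are saved under pics/ and viewed, at most 10 in all, crops included, and the job is handed in when it is done.

Besides the shell and the picture viewer there is one more tool, called after ">>>" as name(argument=value, ...), one argument or row to a line, values as JSON. step_arm: Moves the arm, as the interface text tells. Its arguments: {"type":"object","properties":{"deltas":{"type":"array","items":{"type":"array"}}},"required":["deltas"]}

```bash
mkdir -p pics
cat > h.py <<'E'
from workcell import *
import numpy as np, cv2
def snap(n,f):
    d=get_image(n); cv2.imwrite(f'pics/{f}.png',d['pixels'][:,:,::-1]); np.savez(f'pics/{f}.npz',**d); return d
def ray(d,u,v):
    T=np.array(d['T']); r=T[:3,:3]@np.array([(u-d['cx'])/d['fx'],(v-d['cy'])/d['fy'],1]); return T[:3,3],r
def onz(d,u,v,z):
    o,r=ray(d,u,v); return o+r*(z-o[2])/r[2]
def pix(d,p):
    T=np.array(d['T']); c=T[:3,:3].T@(np.array(p)-T[:3,3]); return d['fx']*c[0]/c[2]+d['cx'],d['fy']*c[1]/c[2]+d['cy']
E
python3 - <<'E'
from h import *
for n in("scene","top"):
    d=snap(n,n+'0'); print(n,np.round(d['T'],3).tolist(),d['fx'],d['cx'],d['cy'])
o=get_obs(); print(o['ee_pos'],o['orientation'],o['width'],o['ft_force'])
E
```

```text
scene [[-0.798, -0.381, 0.468, 67.867], [-0.603, 0.52, -0.605, 704.379], [-0.013, -0.765, -0.644, 878.979], [0.0, 0.0, 0.0, 1.0]] 420.17056933184693 315.48371479277296 204.52968560655597
top [[-0.026, -0.994, 0.106, 514.141], [-0.999, 0.022, -0.032, 22.931], [0.029, -0.107, -0.994, 1163.306], [0.0, 0.0, 0.0, 1.0]] 376.2918141210573 313.3080536326481 198.52452592590322
[ 211.70612086 -587.54193625  221.99657176] [-3.09345965e+00 -5.40230149e-01  2.93116892e-04] 87.95436614186792 [ 0.23941439 -0.54730729  0.11968828]
```

View pics/top0.png

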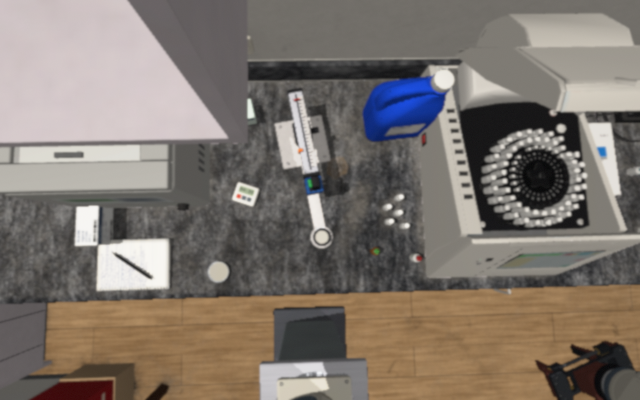

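View pics/scene0.png

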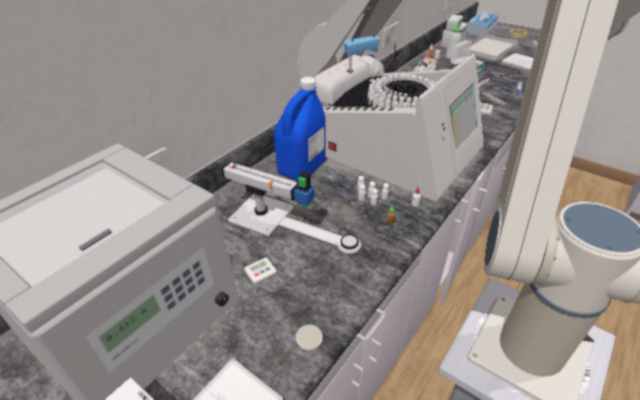

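The top view shows the dish at about (218,271), the pedestal at (321,237), the blue head with the green button at (314,183), the rider at (300,150) and the pointer at (297,99). The droppers are at (376,251) and (416,258). Next I'll measure these by colour.

Run:
```python
from h import *
D={n:dict(np.load(f'pics/{n}0.npz')) for n in('top','scene')}
t=D['top'];s=D['scene']
def comps(d,lo,hi,box,name):
    hsv=cv2.cvtColor(d['pixels'],cv2.COLOR_RGB2HSV); m=cv2.inRange(hsv,lo,hi)
    x0,x1,y0,y1=box; k=np.zeros_like(m);k[y0:y1,x0:x1]=m[y0:y1,x0:x1]
    n,_,st,c=cv2.connectedComponentsWithStats(k)
    for i in range(1,n):
        if st[i][4]>3: print(name,st[i].tolist(),c[i].round(2))
T=(190,430,80,290);S=(215,330,150,360)
for nm,d,b in(('top',t,T),('scene',s,S)):
    comps(d,(5,120,120),(20,255,255),b,nm+' orange')
    comps(d,(0,120,100),(4,255,255),b,nm+' red')
    comps(d,(172,120,100),(180,255,255),b,nm+' red2')
    comps(d,(45,120,60),(85,255,255),b,nm+' green')
comps(t,(15,10,120),(40,80,255),(195,245,250,295),'top dish')
comps(t,(0,0,130),(180,60,255),(300,345,220,255),'top ped')
for u,v,z,l in((218,271.5,10,'dish'),(321,237,18,'ped'),(314,183,212,'head'),(300,150,161,'rider'),(297,99,165,'ptr'),(245,194,16,'timer'),(376,251,65,'gdrop'),(416,258,71,'rdrop'),(425,240,300,'mach'),(300,295,0,'edge')): print(l,onz(t,u,v,z).round(1))
a=cv2.resize(t['pixels'][75:285,195:345],None,fx=3.8,fy=2.85*1.0,interpolation=cv2.INTER_CUBIC)
b=cv2.resize(s['pixels'][150:260,215:370],None,fx=4,fy=4,interpolation=cv2.INTER_CUBIC)
a=cv2.resize(t['pixels'][80:255,270:345],None,fx=3.4,fy=3.4,interpolation=cv2.INTER_CUBIC)
b=cv2.resize(s['pixels'][150:260,215:370],None,fx=3.4,fy=3.4,interpolation=cv2.INTER_CUBIC)
c=np.zeros((596,800,3),np.uint8);c[:a.shape[0],:a.shape[1]]=a;c[:b.shape[0],260:260+b.shape[1]]=b
cv2.imwrite('pics/crop.png',c[:,:,::-1])
```

```text
top orange [299, 149, 3, 3, 8] [299.88 149.88]
top red [422, 135, 3, 7, 20] [423.05 138.15]
top red [237, 195, 3, 3, 6] [238.17 195.83]
top red [417, 256, 5, 4, 15] [418.93 257.73]
top green [308, 179, 5, 9, 35] [309.77 182.97]
top green [375, 249, 4, 5, 18] [376.5  250.78]
scene orange [269, 180, 3, 10, 16] [270.25 184.38]
scene green [298, 176, 9, 12, 88] [301.83 181.65]
top dish [209, 261, 20, 21, 326] [218.53 271.25]
top ped [310, 220, 22, 29, 410] [319.5  233.71]
dish [423.9 277.5  10. ]
ped [518.9 -34.1  18. ]
head [655.7 -10.3 212. ]
rider [754.6  23.6 161. ]
ptr [896.5  28.7 165. ]
timer [655.4 194.6  16. ]
gdrop [ 474.1 -190.6   65. ]
rdrop [ 451.2 -304.9   71. ]
mach [ 504.7 -259.3  300. ]
edge [346.1  33.4   0. ]
```

View pics/crop.png

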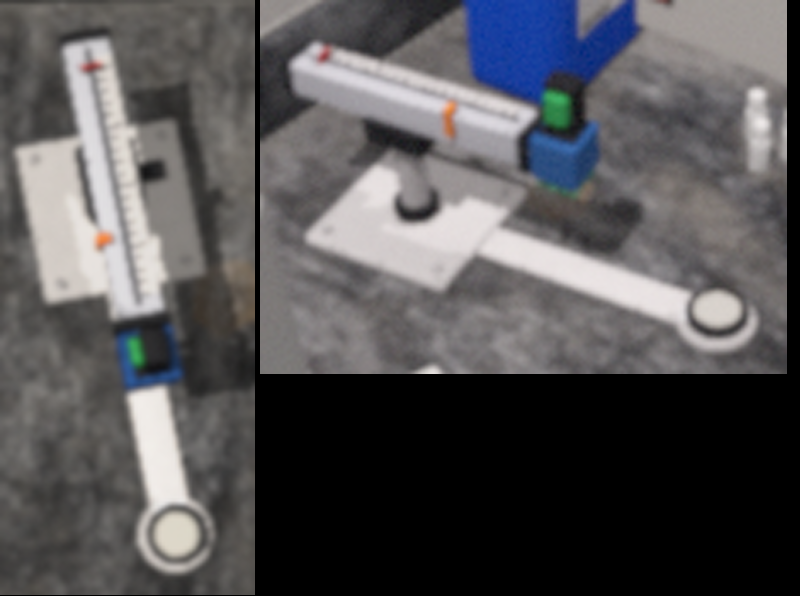

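The crop shows the pointer, rider, head (green button on the left, so +y), pedestal and straight spine. These give a stand yaw of about 0.165 rad and a travel of about 140 mm.

```bash
cat >> h.py <<'E'
from scipy.spatial.transform import Rotation as R
def delta(p0,yaw0,p,yaw):
    "tool-down poses (yaw of tool x) -> shift, rz in call units"
    M=np.array([[np.cos(yaw0),np.sin(yaw0),0],[np.sin(yaw0),-np.cos(yaw0),0],[0,0,-1]])
    return (M.T@(np.array(p)-p0)/300).round(3).tolist(), round(-(yaw-yaw0)/1.5,3)
def st():
    o=get_obs(); x=R.from_rotvec(o['orientation']).as_matrix(); return o,np.arctan2(x[1,0],x[0,0])
E
python3 - <<'E'
from h import *
o,y=st(); print(y, o['qpos'])
p0=[211.86,-587.98,222.675]
print(delta(p0,y,[350,-180,250],.165)); print(delta(p0,y,[424,277.5,200],.165))
E
```

```text
0.3457853506389884 [-1.24401725e+00  4.23758355e-01  1.63057957e+00  1.93522413e-05
  1.08858318e+00 -1.90152870e-02]
([0.894, -1.123, -0.091], np.float64(0.121))
([1.643, -2.475, 0.076], np.float64(0.121))
```

>>> step_arm(
  deltas=[
    [[0.8, -1, -0.09], [0, 0, 0.121], 1],
    [[0.8, -1, -0.09], [0, 0, 0.121], 1],
    [[0.8, -1, -0.09], [0, 0, 0.121], 1],
    [[0.8, -1, -0.09], [0, 0, 0.121], 1],
    [[0.8, -1, -0.09], [0, 0, 0.121], 1],
    [[0.8, -1, -0.09], [0, 0, 0.121], 1],
    [[0.8, -1, -0.09], [0, 0, 0.121], 1],
    [[0.8, -1, -0.09], [0, 0, 0.121], 1],
    [[0.8, -1, -0.09], [0, 0, 0.121], 1],
    [[0.8, -1, -0.09], [0, 0, 0.121], 1],
    [[0.8, -1, -0.09], [0, 0, 0.121], 1],
  ],
)

```text
t: 1.02
ee_pos: [336.4, -222.2, 249.8]
orientation: [-3.13, -0.264, -0.0]
ft_force: [-0.7, -0.8, 0.3]
width: 87.9
grasp_force: 0.0
```

>>> step_arm(
  deltas=[
    [[0.28, -0.8, 0], [0, 0, 0], 1],
    [[0.28, -0.8, 0], [0, 0, 0], 1],
    [[0.28, -0.8, 0], [0, 0, 0], 1],
    [[0.28, -0.8, 0], [0, 0, 0], 1],
    [[0.28, -0.8, 0], [0, 0, 0], 1],
    [[0.28, -0.8, 0], [0, 0, 0], 1],
    [[0.28, -0.8, 0], [0, 0, 0], 1],
  ],
)

```text
t: 1.6
ee_pos: [380.9, 30.1, 249.8]
orientation: [-3.129, -0.265, -0.002]
ft_force: [-0.4, -0.0, 0.3]
width: 87.4
grasp_force: 0.0
```

>>> step_arm(
  deltas=[
    [[0.28, -0.8, 0.3], [0, 0, 0], 1],
    [[0.28, -0.8, 0.3], [0, 0, 0], 1],
    [[0.28, -0.8, 0.3], [0, 0, 0], 1],
    [[0.28, -0.8, 0.3], [0, 0, 0], 1],
    [[0.28, -0.8, 0.3], [0, 0, 0], 1],
    [[0.28, -0.8, 0.3], [0, 0, 0], 1],
    [[0.28, -0.8, 0.3], [0, 0, 0], 1],
    [[0.28, -0.8, 0.3], [0, 0, 0], 1],
    [[0.28, -0.8, 0.3], [0, 0, 0], 1],
    [[0.28, -0.8, 0.3], [0, 0, 0], 1],
  ],
)

```text
t: 2.43
ee_pos: [423.5, 274.9, 159.5]
orientation: [3.13, 0.256, -0.001]
ft_force: [-0.9, -0.3, -0.5]
width: 88.1
grasp_force: 0.0
```

Run:
```python
from h import *
d=snap('wrist','w1'); o,y=st(); print(o['ee_pos'].round(1),y,np.round(d['T'],3).tolist())
g=d['pixels']; hsv=cv2.cvtColor(g,cv2.COLOR_RGB2HSV)
print('tip px',pix(d,o['ee_pos']), 'dish guess px',pix(d,[424,277.5,10]))
```

```text
[423.5 274.8 159.8] 0.16266781549680265 [[0.162, -0.947, -0.279, 499.147], [-0.987, -0.155, -0.049, 287.618], [0.003, 0.283, -0.959, 320.819], [0.0, 0.0, 0.0, 1.0]]
tip px (np.float64(317.36194940244667), np.float64(250.4343934800481)) dish guess px (np.float64(314.15920799128895), np.float64(178.57329355695907))
```

View pics/w1.png

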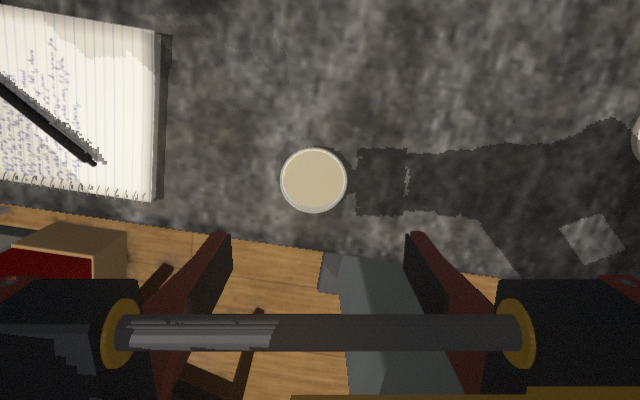

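The wrist view shows the dish at about (314,180), roughly at (423,277.5), so the tool is already over it. I'll descend and grip.

>>> step_arm(
  deltas=[
    [[0, -0.003, 0.12], [0, 0, 0], 1],
    [[0, -0.003, 0.24], [0, 0, 0], 1],
    [[0, -0.003, 0.36], [0, 0, 0], 1],
    [[0, -0.003, 0.44], [0, 0, 0], 1],
    [[0, -0.003, 0.49], [0, 0, 0], 1],
    [[0, -0.003, 0.515], [0, 0, 0], 1],
    [[0, -0.003, 0.52], [0, 0, 0], 1],
    [[0, -0.003, 0.52], [0, 0, 0], 1],
    [[0, -0.003, 0.52], [0, 0, 0], 1],
  ],
)

```text
t: 3.23
ee_pos: [424.0, 277.5, 4.9]
orientation: [-3.13, -0.257, -0.003]
ft_force: [-0.4, -0.2, -0.8]
width: 87.6
grasp_force: 0.0
```

>>> step_arm(
  deltas=[
    [[0, 0, 0], [0, 0, 0], 0.2],
    [[0, 0, 0], [0, 0, 0], 0.2],
    [[0, 0, 0], [0, 0, 0], 0.2],
    [[0, 0, 0], [0, 0, 0], 0.2],
    [[0, 0, 0], [0, 0, 0], 0.2],
    [[0, 0, 0], [0, 0, 0], 0.2],
    [[0, 0, 0], [0, 0, 0], 0.2],
    [[0, 0, 0], [0, 0, 0], 0.2],
  ],
)

```text
t: 3.9
ee_pos: [423.3, 277.7, 4.1]
orientation: [-3.131, -0.258, -0.001]
ft_force: [-0.9, -0.7, 6.0]
width: 60.8
grasp_force: 30.0
```

>>> step_arm(
  deltas=[
    [[0, 0, -0.1], [0, 0, 0], 0.2],
    [[0, 0, -0.2], [0, 0, 0], 0.2],
    [[0, 0.1, -0.3], [0, 0, 0], 0.2],
    [[0, 0.2, -0.38], [0, 0, 0], 0.2],
    [[0, 0.3, -0.4], [0, 0, 0], 0.2],
    [[0, 0.4, -0.4], [0, 0, 0], 0.2],
    [[0, 0.5, -0.4], [0, 0, 0], 0.2],
    [[0, 0.6, -0.4], [0, 0, 0], 0.2],
    [[0, 0.7, -0.4], [0, 0, 0], 0.2],
    [[0, 0.8, -0.4], [0, 0, 0], 0.2],
    [[-0.02, 0.9, -0.4], [0, 0, 0], 0.2],
    [[-0.04, 1, -0.4], [0, 0, 0], 0.2],
    [[-0.04, 1, -0.4], [0, 0, 0], 0.2],
    [[-0.04, 1, -0.4], [0, 0, 0], 0.2],
    [[-0.04, 1, -0.4], [0, 0, 0], 0.2],
  ],
)

```text
t: 5.15
ee_pos: [460.1, -20.2, 123.6]
orientation: [-3.131, -0.257, 0.0]
ft_force: [-0.1, 0.2, -0.1]
width: 61.0
grasp_force: 30.0
```

Run:
```python
from h import *
d=snap('wrist','w2'); o,y=st(); print(o['ee_pos'].round(1),y,o['width'])
print('tip px',pix(d,o['ee_pos']), 'ped guess px',pix(d,[519,-35,18]))
```

```text
[460.2 -19.8 123.6] 0.16466467548495684 60.72417576132662
tip px (np.float64(316.3302759110962), np.float64(249.95365706283607)) ped guess px (np.float64(349.0537768700547), np.float64(121.85390356330905))
```

View pics/w2.png

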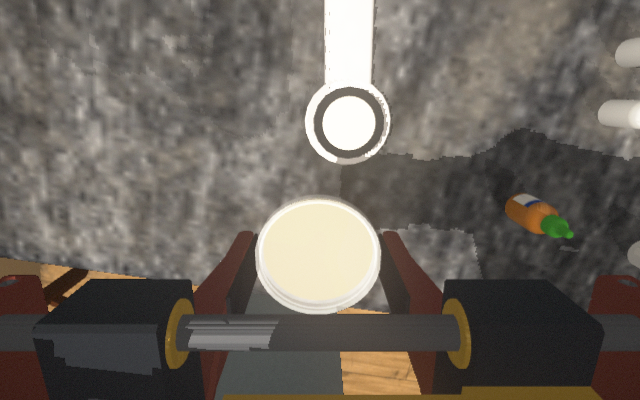

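The wrist view shows the dish held level at about (318,253) and the pedestal disc at about (349,123).

Run:
```python
from h import *
d=dict(np.load('pics/w2.npz')); g=d['pixels']; o,y=st()
hsv=cv2.cvtColor(g,cv2.COLOR_RGB2HSV)
m=cv2.inRange(hsv,(0,0,170),(180,80,255)); n,l,s,c=cv2.connectedComponentsWithStats(m)
i=l[123,349]; print(s[i],c[i]); ped=onz(d,*c[i],18); print('ped',ped)
i=l[255,318]; print(s[i],c[i])
cs,_=cv2.findContours((l==i).astype(np.uint8),cv2.RETR_EXTERNAL,cv2.CHAIN_APPROX_NONE)
e=cv2.fitEllipse(max(cs,key=len)); print(e)
for z in(5,10):print('dish',onz(d,*e[0],o['ee_pos'][2]+z)-o['ee_pos'])
# spine edges
for v in (5,75):
    r=np.where(m[v,300:400])[0]+300; print(onz(d,r.min(),v,8)[:2],onz(d,r.max()+1,v,8)[:2])
```

```text
[ 322   96   54   55 2295] [348.48235294 122.67799564]
ped [518.3300544  -34.68894514  18.        ]
[  255   197   126   117 11664] [317.21630658 255.54046639]
((317.21484375, 255.51766967773438), (116.44129943847656, 125.6586685180664), 96.27246856689453)
dish [-0.5578022  -0.54241113  5.        ]
dish [ 1.87477237 -0.13791688 10.        ]
[596.11737751  -2.91072456] [601.95343867 -38.23181927]
[549.38512444 -10.8592461 ] [558.71506245 -67.4499257 ]
```

>>> step_arm(
  deltas=[
    [[0.1, 0.04, 0], [0, 0, 0], 0.2],
    [[0.17, 0.08, 0.05], [0, 0, 0], 0.2],
    [[0.182, 0.08, 0.15], [0, 0, 0], 0.2],
    [[0.182, 0.08, 0.23], [0, 0, 0], 0.2],
    [[0.182, 0.08, 0.28], [0, 0, 0], 0.2],
    [[0.182, 0.08, 0.31], [0, 0, 0], 0.2],
    [[0.182, 0.08, 0.325], [0, 0, 0], 0.2],
    [[0.182, 0.08, 0.332], [0, 0, 0], 0.2],
    [[0.182, 0.08, 0.336], [0, 0, 0], 0.2],
    [[0.182, 0.08, 0.338], [0, 0, 0], 0.2],
    [[0.182, 0.08, 0.338], [0, 0, 0], 0.2],
    [[0.182, 0.08, 0.338], [0, 0, 0], 0.2],
  ],
)

```text
t: 6.2
ee_pos: [518.6, -35.2, 23.0]
orientation: [3.131, 0.258, 0.002]
ft_force: [-0.4, 0.9, -0.4]
width: 60.8
grasp_force: 30.0
```

>>> step_arm(
  deltas=[
    [[-0.001, 0, 0.002], [0, 0, 0], 0.2],
    [[-0.001, 0, 0.003], [0, 0, 0], 0.2],
    [[-0.001, 0, 0.003], [0, 0, 0], 0.2],
    [[-0.001, 0, 0.003], [0, 0, 0], 0.2],
  ],
)

```text
t: 6.53
ee_pos: [518.1, -35.3, 22.1]
orientation: [3.131, 0.258, 0.001]
ft_force: [-1.6, -0.7, 5.7]
width: 60.6
grasp_force: 30.0
```

>>> step_arm(
  deltas=[
    [[0, 0, 0], [0, 0, 0], 0.5],
    [[0, 0, 0], [0, 0, 0], 0.7],
    [[0, 0, 0], [0, 0, 0], 1],
    [[0, 0, 0], [0, 0, 0], 1],
    [[0, 0, 0], [0, 0, 0], 1],
    [[0, 0, 0], [0, 0, 0], 1],
    [[0, 0, 0], [0, 0, 0], 1],
  ],
)

```text
t: 7.12
ee_pos: [517.7, -35.2, 21.3]
orientation: [-3.131, -0.258, 0.0]
ft_force: [-0.1, -0.3, -0.2]
width: 88.0
grasp_force: 0.0
```

>>> step_arm(
  deltas=[
    [[0, 0, -0.03], [0, 0, 0], 1],
    [[0, 0, -0.1], [0, 0, 0], 1],
    [[0, 0, -0.2], [0, 0, 0], 1],
    [[0, 0, -0.32], [0, 0, 0], 1],
    [[0, 0, -0.44], [0, 0, 0], 1],
    [[0, 0, -0.56], [0, 0, 0], 1],
    [[0, 0, -0.68], [0, 0, 0], 1],
    [[0, 0, -0.8], [0, 0, 0], 1],
    [[0, 0, -0.8], [0, 0, 0], 1],
    [[0, 0, -0.8], [0, 0, 0], 1],
  ],
)

```text
t: 7.95
ee_pos: [518.9, -35.3, 264.2]
orientation: [3.13, 0.258, 0.009]
ft_force: [0.1, 0.6, -0.1]
width: 88.0
grasp_force: 0.0
```

Run:
```python
from h import *
d=snap('wrist','w3'); o,y=st(); print(o['ee_pos'].round(1),y)
g=d['pixels']
hsv=cv2.cvtColor(g,cv2.COLOR_RGB2HSV)
h=[659.2,-10.9]
for nm,p in(('handle',[*h,190]),('fintop',[*h,212]),('ped',[518.3,-34.7,31])): print(nm,pix(d,p))
```

```text
[517.7 -35.2 262.2] 0.16426170990769642
handle (np.float64(314.8588668879455), np.float64(-20.70141040880992))
fintop (np.float64(314.6967598772151), np.float64(-33.77123152137125))
ped (np.float64(316.0816905844495), np.float64(163.81220478753104))
```

View pics/w3.png

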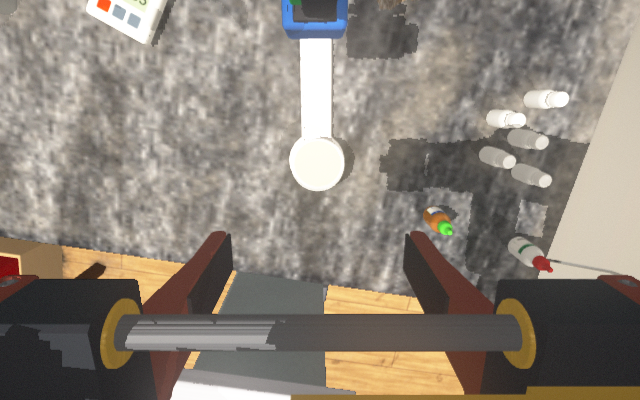

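The dish sits centred on the pedestal at about (317,164) and is let go. I'll move over the head.

>>> step_arm(
  deltas=[
    [[0.1, 0, -0.1], [0, 0, 0], 1],
    [[0.2, 0, -0.18], [0, 0, 0], 1],
    [[0.3, 0, -0.2], [0, 0, 0], 1],
    [[0.38, 0, -0.2], [0, 0, 0], 1],
    [[0.41, 0, -0.2], [0, 0, 0], 1],
    [[0.41, 0, -0.2], [0, 0, 0], 1],
    [[0.41, 0, -0.2], [0, 0, 0], 1],
    [[0.41, 0, -0.2], [0, 0, 0], 1],
  ],
)

```text
t: 8.67
ee_pos: [637.3, -15.3, 319.9]
orientation: [-3.131, -0.258, 0.005]
ft_force: [-0.9, -0.5, 0.4]
width: 87.5
grasp_force: 0.0
```

Run:
```python
from h import *
d=snap('wrist','w4'); o,y=st(); print(o['ee_pos'].round(1),y)
hsv=cv2.cvtColor(d['pixels'],cv2.COLOR_RGB2HSV)
h=[659.2,-10.9]
for nm,p in(('fintop',[*h,212]),('rider',[754.6,23.6,161])): print(nm,pix(d,p))
for nm,lo,hi in(('org',(5,140,120),(20,255,255)),('red',(0,130,80),(4,255,255)),('red2',(172,130,80),(180,255,255)),('grn',(45,120,50),(85,255,255)),('blue',(100,120,60),(130,255,255))):
    n,_,s,c=cv2.connectedComponentsWithStats(cv2.inRange(hsv,lo,hi))
    for i in range(1,n):
        if s[i][4]>15: print(nm,s[i].tolist(),c[i].round(1))
```

```text
[637.5 -15.3 320.5] 0.16409349186506694
fintop (np.float64(316.1686346510944), np.float64(164.43162339113806))
rider (np.float64(294.33707849945085), np.float64(36.367512472732415))
org [287, 34, 14, 12, 39] [294.9  41.7]
org [140, 109, 11, 12, 82] [144.8 114.4]
org [530, 330, 5, 16, 46] [532.3 336.9]
org [101, 332, 6, 18, 50] [103.  339.1]
org [381, 358, 19, 4, 39] [389.9 359. ]
org [394, 367, 15, 4, 30] [401.1 368. ]
org [411, 367, 14, 5, 29] [418.3 369.2]
org [349, 375, 6, 8, 17] [351.1 378.4]
org [409, 380, 19, 8, 55] [418.2 383.1]
org [362, 382, 9, 6, 21] [365.4 384.7]
org [336, 385, 10, 4, 25] [340.  386.8]
org [445, 385, 19, 10, 64] [454.7 390.3]
org [367, 391, 6, 7, 18] [368.8 394. ]
org [416, 391, 10, 4, 18] [421.3 392.7]
org [378, 392, 25, 8, 53] [388.1 394.4]
red [622, 53, 18, 23, 215] [632.6  67.1]
red2 [626, 54, 11, 12, 53] [630.8  59.9]
grn [296, 150, 10, 25, 229] [300.7 162.3]
blue [477, 0, 163, 46, 5207] [549.2  18.5]
blue [291, 131, 49, 46, 659] [316.2 147.5]
```

View pics/w4.png

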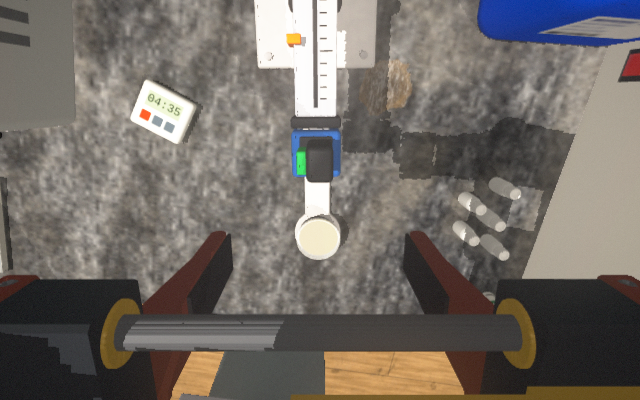

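The wrist view shows the grip (green button at about (301,162), fin at about (319,159)) between the fingers' lines, and the rider at about (294,40).

Run:
```python
from h import *
d=dict(np.load('pics/w4.npz')); y=.167; A=np.array([[np.cos(y),np.sin(y)],[-np.sin(y),np.cos(y)]])
ped=np.array([518.3,-34.7]); o,_=st()
def S(u,v,z): return (A@(onz(d,u,v,z)[:2]-ped)-[272.5,0]).round(1)
print('TCP',(A@(o['ee_pos'][:2]-ped)-[272.5,0]).round(1))
g=d['pixels']; hs=cv2.cvtColor(g,cv2.COLOR_RGB2HSV)
print('grn left',S(296,162,195),S(301,162,200))
print('rider',S(293.5,40,161),S(293.5,40,164))
gr=cv2.cvtColor(g,cv2.COLOR_RGB2GRAY)
print(gr[159,285:345].tolist()); print(gr[125:185,319].tolist())
print(hs[30:50,294].tolist())
print('fin top?',S(319,159,212),'block',S(291,150,162),S(340,150,162))
```

```text
TCP [-151.7   -0.7]
grn left [-130.9   16.9] [-130.    12.5]
rider [-32.6  19. ] [-33.   18.8]
[139, 135, 131, 132, 141, 145, 131, 116, 120, 124, 129, 117, 168, 178, 179, 180, 174, 165, 162, 159, 139, 84, 73, 78, 88, 96, 88, 90, 93, 89, 88, 87, 84, 87, 82, 84, 83, 80, 81, 81, 79, 78, 78, 77, 76, 75, 69, 62, 79, 87, 87, 87, 84, 85, 85, 102, 114, 110, 109, 111]
[92, 84, 81, 133, 170, 87, 99, 110, 116, 117, 116, 96, 75, 80, 69, 64, 64, 65, 63, 60, 62, 64, 62, 72, 74, 79, 87, 88, 88, 87, 88, 85, 86, 81, 82, 84, 83, 81, 80, 84, 81, 82, 79, 82, 80, 78, 83, 80, 82, 82, 78, 81, 79, 81, 79, 77, 74, 156, 247, 254]
[[6, 5, 247], [10, 6, 248], [12, 10, 244], [14, 73, 252], [20, 201, 255], [21, 194, 255], [21, 195, 255], [21, 200, 255], [21, 196, 255], [22, 202, 255], [22, 200, 255], [22, 194, 255], [20, 193, 255], [13, 182, 252], [8, 64, 224], [6, 5, 250], [12, 5, 249], [8, 4, 249], [8, 4, 251], [15, 4, 250]]
fin top? [-125.3   -2.2] block [-126.2   23.4] [-126.3  -21.8]
```

>>> step_arm(
  deltas=[
    [[0.072, 0.004, 0.1], [0, 0, 0], 1],
    [[0.072, 0.004, 0.2], [0, 0, 0], 1],
    [[0.072, 0.004, 0.3], [0, 0, 0], 1],
    [[0.072, 0.004, 0.4], [0, 0, 0], 1],
    [[0.072, 0.004, 0.46], [0, 0, 0], 1],
    [[0.072, 0.004, 0.49], [0, 0, 0], 1],
    [[0.072, 0.004, 0.495], [0, 0, 0], 1],
    [[0.072, 0.004, 0.495], [0, 0, 0], 1],
    [[0.072, 0.004, 0.495], [0, 0, 0], 1],
  ],
)

```text
t: 9.47
ee_pos: [661.4, -12.9, 174.6]
orientation: [3.131, 0.258, 0.004]
ft_force: [0.3, -1.0, -0.5]
width: 87.9
grasp_force: 0.0
```

>>> step_arm(
  deltas=[
    [[0, 0, 0], [0, 0, 0], 0],
    [[0, 0, 0], [0, 0, 0], -0.3],
    [[0, 0, 0], [0, 0, 0], -0.6],
    [[0, 0, 0], [0, 0, 0], -0.8],
    [[0, 0, 0], [0, 0, 0], -0.9],
    [[0, 0, 0], [0, 0, 0], -1],
    [[0, 0, 0], [0, 0, 0], -1],
    [[0, 0, 0], [0, 0, 0], -1],
    [[0, 0, 0], [0, 0, 0], -1],
    [[0, 0, 0], [0, 0, 0], -1],
    [[0, 0, 0], [0, 0, 0], -1],
    [[0, 0, 0], [0, 0, 0], -1],
    [[0, 0, 0], [0, 0, 0], -1],
    [[0, 0, 0], [0, 0, 0], -1],
  ],
)

```text
t: 10.63
ee_pos: [660.6, -12.2, 172.8]
orientation: [-3.13, -0.258, 0.0]
ft_force: [-1.2, 5.7, 0.1]
width: 22.7
grasp_force: 30.0
```

Button fully in (22.7 mm). I'll draw the boom out short of the target, then look.

>>> step_arm(
  deltas=[
    [[-0.01, 0, 0], [0, 0, 0], -1],
    [[-0.03, 0, 0], [0, 0, 0], -1],
    [[-0.06, 0, 0], [0, 0, 0], -1],
    [[-0.09, 0, 0], [0, 0, 0], -1],
    [[-0.12, 0, 0], [0, 0, 0], -1],
    [[-0.15, 0, 0], [0, 0, 0], -1],
    [[-0.18, 0, 0], [0, 0, 0], -1],
    [[-0.21, 0.001, 0], [0, 0, 0], -1],
    [[-0.24, 0.001, 0], [0, 0, 0], -1],
    [[-0.27, 0.001, 0], [0, 0, 0], -1],
    [[-0.3, 0.001, 0], [0, 0, 0], -1],
    [[-0.33, 0.001, 0], [0, 0, 0], -1],
    [[-0.36, 0.001, 0], [0, 0, 0], -1],
    [[-0.39, 0.001, 0], [0, 0, 0], -1],
    [[-0.42, 0.001, 0], [0, 0, 0], -1],
    [[-0.43, 0.001, 0], [0, 0, 0], -1],
    [[-0.43, 0.001, 0], [0, 0, 0], -1],
    [[-0.43, 0.001, 0], [0, 0, 0], -1],
  ],
)

```text
t: 12.13
ee_pos: [533.7, -34.3, 172.8]
orientation: [3.131, 0.258, 0.0]
ft_force: [2.3, 2.4, -4.2]
width: 23.0
grasp_force: 30.0
```

Run:
```python
from h import *
o,y=st(); print(o['ee_pos'].round(1),y,o['ft_force'].round(1),o['width'])
im=[]
for n,(x0,x1,y0,y1),k in(('wrist',(255,365,0,150),4),('top',(280,340,85,185),4),('scene',(220,320,150,220),4)):
    d=snap(n,n+'5'); g=d['pixels']; hsv=cv2.cvtColor(g,cv2.COLOR_RGB2HSV)
    print(n,'rider guess',np.round(pix(d,[752,23,161]),1))
    for nm,lo,hi in(('org',(6,120,110),(25,255,255)),('red',(0,110,80),(5,255,255)),('red2',(170,110,80),(180,255,255))):
        N,_,s,c=cv2.connectedComponentsWithStats(cv2.inRange(hsv,lo,hi))
        for i in range(1,N):
            if s[i][4]>2 and x0<c[i][0]<x1 and y0<c[i][1]<y1: print(n,nm,s[i].tolist(),c[i].round(2))
    im.append(cv2.resize(g[y0:y1,x0:x1],None,fx=k if n!='wrist' else 1.5,fy=k if n!='wrist' else 1.5,interpolation=cv2.INTER_CUBIC))
c=np.zeros((420,800,3),np.uint8);x=0
for a in im: c[:a.shape[0],x:x+a.shape[1]]=a[:,:800-x]; x+=a.shape[1]
cv2.imwrite('pics/c5.png',c[:,:,::-1])
```

```text
[533.7 -34.3 172.8] 0.1641820450607302 [ 2.3  2.4 -4.2] 23.019782029825844
wrist rider guess [ 258.8 -338.4]
top rider guess [300.2 150.9]
top org [299, 149, 3, 3, 8] [299.88 149.88]
scene rider guess [271.2 181.5]
scene org [269, 179, 3, 11, 18] [270.22 183.83]
```

View pics/c5.png

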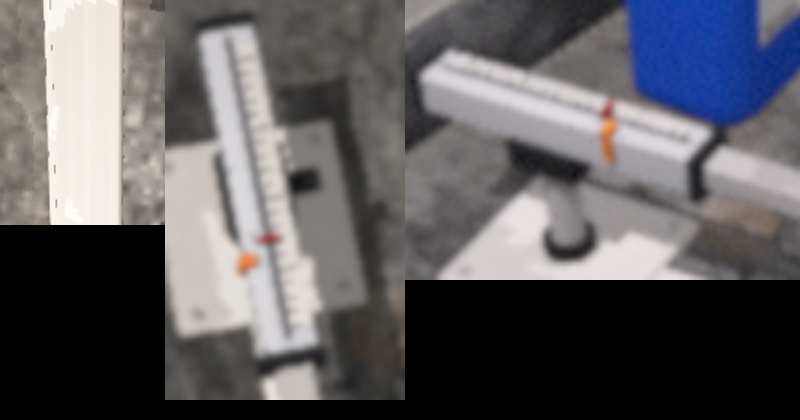

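The crops show the red pointer still about 10–15 mm short of the orange rider, and the boom following. I'll measure the gap with subpixel centroids, scaled by the known travel.

```bash
cat > gap.py <<'E'
from h import *
Y=.167; ax=np.array([np.cos(Y),np.sin(Y),0])
def cen(d,p,kind,r=5):
    g=d['pixels'].astype(float); u,v=np.round(pix(d,p)).astype(int)
    hsv=cv2.cvtColor(d['pixels'],cv2.COLOR_RGB2HSV); h=hsv[...,0].astype(int); s=hsv[...,1]
    red=(h<=5)|(h>=165); org=(h>=6)&(h<=25)
    w=np.clip(g[...,0]-np.maximum(g[...,1],g[...,2]),0,None) if kind=='p' else np.clip(np.minimum(g[...,0],255)-g[...,2],0,None)
    w=w*(s>90)*(red if kind=='p' else org)
    yy,xx=np.mgrid[v-r:v+r+1,u-r:u+r+1]; ww=w[v-r:v+r+1,u-r:u+r+1]
    return (xx*ww).sum()/ww.sum(),(yy*ww).sum()/ww.sum(),round(ww.sum())
def along(d,u,v,z): return (onz(d,u,v,z)-[518.3,-34.7,0])@ax-272.5
E
cat > g1.py <<'E'
from gap import *
import sys
f=sys.argv[1]; tr=float(sys.argv[2])
for n in('top','scene'):
    d=dict(np.load(f'pics/{n}{f}.npz'))
    pp=np.array([518.3,-34.7,168])+ax*(272.5+110-tr); pr=np.array([752,23,161])
    a=cen(d,pp,'p',4); b=cen(d,pr,'r',6)
    print(n,f,np.round(a,2),np.round(pix(d,pp),1),np.round(b,2),'ptr',[along(d,*a[:2],z).round(1) for z in(162,168,174)],'rider',[along(d,*b[:2],z).round(1) for z in(155,158,163)])
E
python3 g1.py 0 0; python3 g1.py 5 128.8
```

```text
top 0 [296.18  99.29 364.  ] [296.9  99. ] [ 299.9   150.06 1674.  ] ptr [np.float64(111.7), np.float64(109.5), np.float64(107.2)] rider [np.float64(-28.5), np.float64(-29.2), np.float64(-30.3)]
scene 0 [233.51 165.96 265.  ] [233.7 163.5] [ 270.04  183.51 2111.  ] ptr [np.float64(108.9), np.float64(103.0), np.float64(97.1)] rider [np.float64(-29.8), np.float64(-32.2), np.float64(-36.1)]
top 5 [305.4 144.  258. ] [305.8 144.3] [ 299.8  150.  1731. ] ptr [np.float64(-16.4), np.float64(-17.9), np.float64(-19.4)] rider [np.float64(-28.3), np.float64(-29.0), np.float64(-30.2)]
scene 5 [270.   177.49 140.  ] [270.3 174.9] [ 270.05  183.01 2471.  ] ptr [np.float64(-19.9), np.float64(-24.7), np.float64(-29.5)] rider [np.float64(-28.6), np.float64(-30.9), np.float64(-34.8)]
```

>>> step_arm(
  deltas=[
    [[-0.01, 0, 0], [0, 0, 0], -1],
    [[-0.025, 0, 0], [0, 0, 0], -1],
    [[-0.038, 0, 0], [0, 0, 0], -1],
    [[-0.043, 0, 0], [0, 0, 0], -1],
    [[-0.043, 0, 0], [0, 0, 0], -1],
    [[-0.043, 0, 0], [0, 0, 0], -1],
    [[-0.043, 0, 0], [0, 0, 0], -1],
    [[-0.043, 0, 0], [0, 0, 0], -1],
  ],
)

```text
t: 12.95
ee_pos: [520.7, -36.5, 172.8]
orientation: [3.131, 0.258, -0.0]
ft_force: [3.2, -0.4, -7.4]
width: 22.6
grasp_force: 30.0
```

```bash
python3 - <<'E'
from h import *
for n in('top','scene'): snap(n,n+'6')
o,y=st(); print(o['ee_pos'].round(1),o['ft_force'].round(1),o['width'])
a=dict(np.load('pics/top6.npz'))['pixels'][135:170,285:320]; b=dict(np.load('pics/scene6.npz'))['pixels'][165:200,255:290]
c=np.hstack([cv2.resize(i,None,fx=11,fy=11,interpolation=cv2.INTER_NEAREST) for i in(a,b)])
cv2.imwrite('pics/c6.png',c[:,:,::-1])
E
python3 g1.py 6 141.7
```

```text
[520.7 -36.4 172.8] [ 3.9 -2.  -7.6] 22.6381863974915
top 6 [306.47 149.   113.  ] [306.7 148.9] [ 299.83  149.99 1770.  ] ptr [np.float64(-30.5), np.float64(-31.9), np.float64(-33.4)] rider [np.float64(-28.2), np.float64(-29.0), np.float64(-30.1)]
scene 6 [273.25 178.97 340.  ] [274.2 176.1] [ 270.25  183.19 2390.  ] ptr [np.float64(-32.0), np.float64(-36.7), np.float64(-41.4)] rider [np.float64(-29.5), np.float64(-31.9), np.float64(-35.8)]
```

View pics/c6.png

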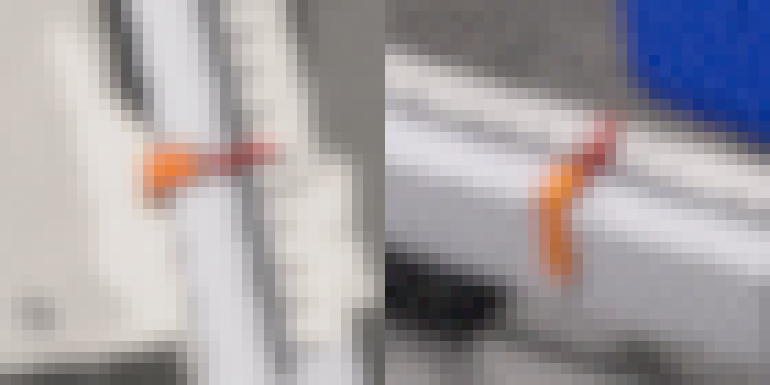

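In the last crops the pointer lines up with the rider in both views. Estimated error is under 2 mm, with the button held in at 22.6 mm. Handing in.

```bash
python3 -c "
from workcell import *
print(close_job())"
```

```text
the job is handed in; nothing more can be done
None
```

The job is handed in, with no verdict returned: the dish is centred on the pedestal and let go, and the boom is held with the button in and its pointer at the rider (about 2 mm by the last images).

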